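# Top up the bicycle kit box and sweep its rim

## Robot

A 7-joint arm with a two-finger parallel gripper is mounted at the origin on the work surface. World frame = base frame: x ahead of the robot, y to its left, z up, the work surface at z = 0. Lengths are in m, angles in rad, forces in N, time in s.
With the tool pointing down it reaches from about 0.35 to 0.775 m from the base axis. Payload 3.1 kg.
Tool frame: the origin (TCP) lies at the very end of the fingers, on their centre line; the grasp point (between the pads) lies 19 mm behind it; z points along the fingers, y is the line along which they close (so a half turn about z gives the same grasp; the last joint's range is limited). The gripper opens to 85 mm and grips with 20 to 120 N. Pads are 22 mm wide; open, the fingers measure 114 mm over their backs; the gripper's body (76 mm by 85 mm) begins 54 mm behind the grasp point. The pads swing forward as they close: fully open they stand 13 mm farther back than shut.
Start: joints at [1.268, 0.311, 0.014, 1.512, -0.004, 1.319, -0.027], TCP at [0.142, -0.531, 0.231] pointing down, gripper open.
Joint ranges: [-2.7, 2.7], [-0.3, 1.91], [-1.27, 1.3], [0.12, 2.57], [-1.44, 4.58], [0.2, 2.03], [-3.05, 3.05]. Speed limits (rad/s): [2.79, 2.79, 3.14, 3.14, 3.14, 3.14, 3.14].

## Interface

Orientations are given as a unit quaternion [x, y, z, w].
In Python, from workcell import readout, vision, arm gives the robot as it stands. The module is installed in compiled form; this text tells all that it offers.
- The arm moves only by the tool drive_tool, never from a script. Its argument "commands" is a list that holds one entry, the list of rows, each a list of 7 numbers: the shift along the tool's x, y, z scaled (see below), then the turn, a rotation vector about the tool's x, y, z scaled (see below), then the opening, from -1 (shut) to 1 (fully open). A call has 1 to 20 rows; each row shifts and turns the commanded pose from where the row before left it, along the tool's axes as they then stand; what a row does not reach is not made up. The controller multiplies each number of a shift by 0.05 m and each number of a turn by 120 degrees. A row lasts 1/8 s, in which the tool goes at most 62.5 mm and 10.7 degrees, less where a joint would pass 70% of its speed; a pose out of reach is approached as far as the arm can. A call with a number of a shift or a turn outside -1 to 1 is refused whole. A call with a gripper value outside its range is refused whole. The fingers move at their own pace and stop on an object; "newtons" is the grip in N (left out, the last holds). Time passes only in rows, so rows that do not move let the fingers close. It gives the time, the measured TCP pose, the force, the opening and the grip force at its end, in the units of the state.
- readout.get_state(): the state, without advancing time (a new reading comes with each control period).
- vision.capture(name): name is "scene" or "top" or "wrist"; returns a dict with "img" (480x640x3 uint8, red, green, blue), "intrinsics" (3x3 intrinsics, pixels), "dist_coeffs" ([k1, k2, p1, p2, k3] as OpenCV has them; the pictures are not rectified), "extrinsics" (4x4, takes a point from world to camera coordinates). Camera axes: x right, y down, z forward; pixel columns grow to the right and rows downward; lengths in m; the calibration is good to about 2 mm. A picture is of the moment at which its call begins. There is no depth.
- arm.job_done(): hands the job in; it is judged then, once.
The state is a dict: "clock": time; "qpos": joint angles; "joint_velocities": joint speeds; "effort": joint torques, N m; "tcp_pos": TCP position; "tcp_rot": TCP orientation; "contact_force": force on the tool from outside, world axes, zero at the start; "ft_torque": the same for the moment, N m; "grip_width": opening from 0.0 (shut) to 1.0 (fully open); "grasp_force": force on a finger pad.
Only numpy, scipy, OpenCV 4.12 (cv2) and the standard library are available. Lean on these libraries where they do the work, as an engineer would, in place of code of your own. Each camera call takes 0.05 s, during which the arm holds its last target. There are 200 camera calls.

## Task

Finish packing the wooden kit box: stand the one aluminium bottle that both fits its empty compartment and stays below the rim upright in that compartment. Then take the wooden straightedge that lies across the near end of the box and slide it along the rim, without lifting it off, to the far end, to feel that nothing sticks up; leave it lying square across the far wall. Leave the other bottles and the funnel where they are.

Things in the scene. Friction and masses are not known exactly. Their poses are not given: they have to be found in the camera images.
- kit_box: Open dark wooden box, fixed, 220 mm (x) by 200 mm (y), 75 mm high, walls and floor 8 mm. Origin: centre of its underside; x runs from its near end (robot side) to its far end. Dividers 40 mm high above the bench make four compartments; three are packed with fixed things no higher than 52 mm above the bench (brush, mini pump, tin); the one at the far end, +y side, is empty.
- gap (a point): Centre of the floor of the empty compartment, 8 mm above the bench, axes as the box; the compartment is 84 mm by 84 mm. It lies 60 mm towards +x and 50 mm towards +y of the box's origin; the rim is 67 mm above it.
- low_bottle: Squat aluminium bottle, the one that fits: 62 mm in diameter and 62 mm high in all; a black screw cap 28 mm in diameter forms its top 20 mm, over a sloping shoulder that reaches full diameter at 32 mm height. Loose, 0.10 to 0.2 kg. Origin: centre of its underside; z up through the cap.
- straightedge: Loose light-wood straightedge, 0.18 kg: flat bar 260 mm (y) by 30 mm (x), 12 mm thick, with an upright grip on its middle, 70 mm (y) by 20 mm (x), rising 30 mm above the bar. Origin: centre of the bar's underside, which rests on the box's rim (75 mm above the bench) at its near end; its axes are about parallel to the box's.
- tall_bottle: Bystander: aluminium bottle of the same diameter (62 mm) and cap, but 100 mm high, which would stand above the rim. Origin: centre of its underside.
- wide_bottle: Bystander: aluminium bottle with the same cap and height as the squat one (62 mm) but 95 mm in diameter, too wide for the empty compartment. Origin: centre of its underside.
- funnel: Bystander: blue funnel standing on its mouth, 96 mm across, 92 mm high, spout up. Origin: centre of its underside.
Mind the look-alikes: they are no part of the job. What is shaped like the low_bottle but red is not meant.

How it is judged:
On the way, in this order (a step that is already met when the one before it is completed fails the run):
1. the squat bottle stands upright on the floor of the empty compartment while the straightedge still lies at the near end (z of low_bottle in the frame of gap between -0.005 and 0.006 m and horizontal distance between low_bottle and gap below 0.02 m and angle between low_bottle's own z axis and vertical below 0.17 rad and x of straightedge in the frame of kit_box below -0.07 m), for 0.2 s.
2. the straightedge has been slid along the rim to the far end, the bottle still standing in its place (x of straightedge in the frame of kit_box above 0.08 m and z of straightedge in the frame of kit_box above 0.068 m and horizontal distance between low_bottle and gap below 0.02 m), for 0.2 s.
At the end, for the whole second after the job is handed in: Squat bottle upright (10 degrees) on the gap's floor, within 20 mm of its centre; straightedge flat on the rim (5 mm, 5 degrees), square to the box within 11 degrees, its middle 80 to 125 mm past the box's centre towards the far end and within 30 mm of its midline; both at rest (z of low_bottle in the frame of gap between -0.005 and 0.006 m and horizontal distance between low_bottle and gap below 0.02 m and angle between low_bottle's own z axis and vertical below 0.17 rad and x of straightedge in the frame of kit_box between 0.08 and 0.125 m and y of straightedge in the frame of kit_box between -0.03 and 0.03 m and z of straightedge in the frame of kit_box between 0.07 and 0.08 m and angle between straightedge's own z axis and vertical below 0.1 rad and angle between the x axis of straightedge and the x axis of kit_box, either way round below 0.2 rad and linear speed of each of straightedge, low_bottle below 0.02 m/s); the robot touches nothing.
It fails at once if the straightedge is lifted more than 12 mm off the rim (z of straightedge in the frame of kit_box above 0.087 m).
It fails at once if another bottle or the funnel is moved by more than 30 mm (distance of any of tall_bottle, wide_bottle, funnel from where it was at the start of the episode above 0.03 m).
It also fails if it takes over 54 s, if anything falls off the work surface, if the arm or the gripper's body presses on something with over 40 N, if the wrist force passes 120 N, or if a joint passes its speed limit or range.

## Working session

There is one attempt and no reset: what is moved stays moved. The work goes in short steps, Python scripts to look and compute and a tool call to move; the robot and the scene stay as the last step left them, time stands still between calls to the robot, and variables do not carry over. Pictures are saved under pics/ and viewed, at most 10 in all, crops included, and the job is handed in when it is done.

Besides the shell and the picture viewer there is one more tool, called after "Emit:" by a JSON object that holds its "api" and its "payload". drive_tool: Moves the arm, as the interface text tells. Its arguments: {"type":"object","properties":{"commands":{"type":"array"},"newtons":{"type":"number"}},"required":["commands"]}

```bash
mkdir -p pics; cat > h.py <<'E'
import numpy as np, cv2
from workcell import readout, vision, arm
def cap(name,fn=None):
    c=vision.capture(name)
    if fn: cv2.imwrite('pics/'+fn,cv2.cvtColor(c['img'],cv2.COLOR_RGB2BGR)); np.savez('pics/'+fn+'.npz',K=c['intrinsics'],d=c['dist_coeffs'],T=c['extrinsics'])
    return c
def ray(fn,px):
    c=np.load('pics/'+fn+'.npz'); T=c['T']
    u=cv2.undistortPoints(np.array([[px]],float),c['K'],c['d'])[0,0]
    return -T[:3,:3].T@T[:3,3], T[:3,:3].T@np.array([u[0],u[1],1.])
def atz(fn,px,z):
    o,d=ray(fn,px); return o+d*(z-o[2])/d[2]
def tri(*obs):
    A=np.zeros((3,3));b=np.zeros(3);L=[]
    for fn,px in obs:
        o,d=ray(fn,px); d/=np.linalg.norm(d);P=np.eye(3)-np.outer(d,d);A+=P;b+=P@o;L.append((P,o))
    x=np.linalg.solve(A,b); return x,[np.linalg.norm(P@(x-o)) for P,o in L]
E
python3 - <<'E'
from h import *
for n in ['scene','top','wrist']: cap(n,n+'0.png')
s=readout.get_state(); print({k:np.round(s[k],3) for k in s})
E
```

```text
{'clock': np.float64(0.15), 'qpos': array([ 1.268,  0.312,  0.014,  1.513, -0.004,  1.319, -0.027]), 'joint_velocities': array([ 0.001, -0.001,  0.   , -0.004,  0.001, -0.001,  0.   ]), 'effort': array([ 1.0000e-03, -3.8027e+01,  1.4600e-01, -2.3085e+01,  1.2000e-02,
        1.0000e-02,  0.0000e+00]), 'tcp_pos': array([ 0.142, -0.531,  0.23 ]), 'tcp_rot': array([ 0.992,  0.13 , -0.   , -0.001]), 'contact_force': array([-0.019,  0.35 ,  0.13 ]), 'ft_torque': array([-0.005, -0.049, -0.016]), 'grasp_force': np.float64(0.0), 'grip_width': np.float64(0.999)}
```

View pics/scene0.png

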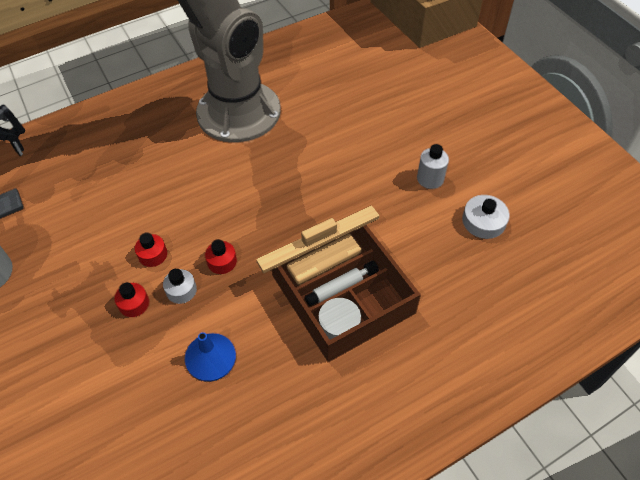

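View pics/top0.png

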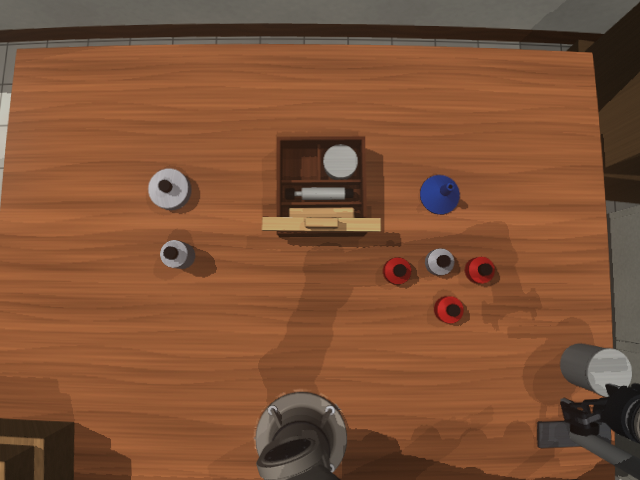

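The candidates are:
- **Squat silver bottle:** scene (178,285), top (441,262). This is my choice.
- **Tall bottle:** scene (432,167), top (174,254).
- **Wide bottle:** scene (486,216), top (168,189).
- **Three red look-alikes:** scene (150,248), (220,255) and (131,298); top (449,310), (398,271) and (481,270).

Next I'll check the choice in close crops.

```bash
python3 - <<'E'
import cv2, numpy as np
a=cv2.imread('pics/top0.png');b=cv2.imread('pics/scene0.png')
f=lambda i,x,y,w,h,k:cv2.resize(i[y:y+h,x:x+w],None,fx=k,fy=k,interpolation=cv2.INTER_CUBIC)
# left: bottle top (380,230) 130x100 x3 ; scene bottle (100,220)
l=np.vstack([f(a,380,230,130,96,3),f(b,110,225,130,96,3)])
r=np.vstack([f(a,255,125,133,117,3)[:, :399],f(b,250,200,133*4//3,75*4//3,2.25)[:225,:399]])
print(l.shape,r.shape)
cv2.imwrite('pics/c1.png',np.hstack([l,r]))
E
```

```text
Traceback (most recent call last):
ValueError: all the input array dimensions except for the concatenation axis must match exactly, but along dimension 1, the array at index 0 has size 399 and the array at index 1 has size 398
```

```bash
python3 - <<'E'
import cv2, numpy as np
a=cv2.imread('pics/top0.png');b=cv2.imread('pics/scene0.png')
f=lambda i,x,y,w,h,k:cv2.resize(i[y:y+h,x:x+w],(w*k,h*k),interpolation=cv2.INTER_CUBIC)
l=np.vstack([f(a,380,230,130,100,3),f(b,110,225,130,100,3)])
cv2.imwrite('pics/c1.png',l)
r=np.hstack([f(a,255,125,130,120,3),f(b,250,200,180,160,2)[:,:360].copy()[:360] if 0 else cv2.copyMakeBorder(f(b,250,200,180,160,2),0,40,0,0,cv2.BORDER_CONSTANT)])
print(l.shape,r.shape)
cv2.imwrite('pics/c1.png',np.hstack([l[:300],f(b,110,225,130,100,3)])[:300]); 
cv2.imwrite('pics/c1.png',np.vstack([np.hstack([f(a,380,230,130,75,3),f(b,110,240,130,75,3)]),np.hstack([r,np.zeros((360,30,3),np.uint8)])]))
E
```

```text
(600, 390, 3) (360, 750, 3)
```

View pics/c1.png

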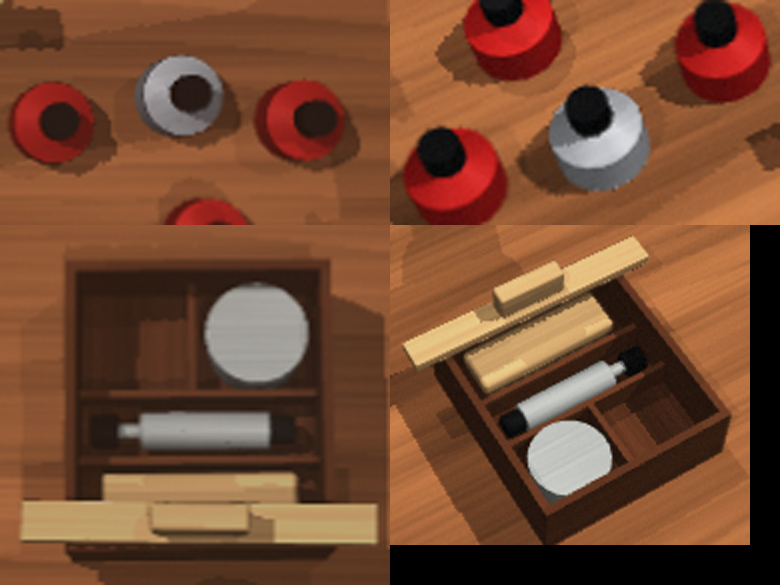

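The crops show the squat silver bottle, with its cap top at about top (443.5,261.6) and scene (176.3,274). Red look-alikes stand about 70 mm away on either side in y, and another on the robot's side. The empty compartment is far and +y, upper left in the top view.

```bash
python3 - <<'E'
from h import *
np.set_printoptions(precision=4,suppress=True)
t=lambda x,y:('top0.png',(x/3+255,(y-225)/3+125))
s=lambda x,y:('scene0.png',((x-390)/2+250,(y-225)/2+200))
print('cap',tri(('top0.png',(443.7,261.6)),('scene0.png',(176.3,274))))
print('far+y rim',tri(t(66,262),s(730,415)))
print('far-y rim',tri(t(329,261),s(545,513)))
for n,p in dict(fl=(66,262),fr=(329,261),gfl=(82,273),gfr=(318,273)).items(): print(n,atz(*t(*p),.075))
# bar ends (top face): top crop left end (22,502)-(22,541), right (377,505)-(377,543)
for p in [(22,502),(22,542),(377,505),(377,543)]: print('bar',atz(*t(*p),.087))
print('bar +y far? ',tri(t(22,502),s(648,254)),tri(t(377,543),s(405,346)))
for p in [(150,506),(248,507),(150,529),(248,530)]: print('grip',atz(*t(*p),.117))
# outlines of the other bottles
for n,p in dict(redL=(398,271),redR=(481,270),redB=(449,310),fun=(440,195)).items(): print(n,atz('top0.png',p,.03))
c=cv2.imread('pics/wrist0.png');
T=np.load('pics/wrist0.png.npz')['T'];print(-T[:3,:3].T@T[:3,3],T[:3,:3])
E
```

```text
cap (array([ 0.401 , -0.3164,  0.0597]), [np.float64(0.0005172903291702834), np.float64(0.0005172903291702723)])
far+y rim (array([0.6796, 0.0587, 0.0725]), [np.float64(0.0006483067222589062), np.float64(0.0006483067222589251)])
far-y rim (array([ 0.6805, -0.1399,  0.076 ]), [np.float64(0.0011653388414423255), np.float64(0.0011653388414424347)])
fl [0.6791 0.0591 0.075 ]
fr [ 0.6814 -0.139   0.075 ]
gfl [0.6706 0.0469 0.075 ]
gfr [ 0.6719 -0.1306  0.075 ]
bar [0.4946 0.0872 0.087 ]
bar [0.4653 0.0867 0.087 ]
bar [ 0.4938 -0.1713  0.087 ]
bar [ 0.4659 -0.171   0.087 ]
bar +y far?  (array([0.4941, 0.0865, 0.0885]), [np.float64(0.0005197539378546523), np.float64(0.0005197539378545596)]) (array([ 0.4665, -0.1714,  0.0834]), [np.float64(0.00016487827110735564), np.float64(0.00016487827110735963)])
grip [ 0.4877 -0.0066  0.117 ]
grip [ 0.4874 -0.0758  0.117 ]
grip [ 0.4713 -0.0068  0.117 ]
grip [ 0.471  -0.0758  0.117 ]
redL [ 0.381 -0.218  0.03 ]
redR [ 0.3836 -0.4113  0.03  ]
redB [ 0.2923 -0.3343  0.03  ]
fun [ 0.5585 -0.3193  0.03  ]
[ 0.2157 -0.5125  0.373 ] [[ 0.2589 -0.9659 -0.0016]
 [-0.9212 -0.2474  0.3005]
 [-0.2906 -0.0763 -0.9538]]
```

Emit:
{"api": "drive_tool", "payload": {"commands": [[[0,0,0,0,0,-0.078,0.2],[0,0,0,0,0,-0.078,0.2],[0,0,0,0,0,-0.078,0.2],[0,0,0,0,0,-0.078,0.2],[0,0,0,0,0,-0.078,0.2],[0,0,0,0,0,-0.078,0.2],[0,0,0,0,0,-0.078,0.2],[0,0,0,0,0,-0.078,0.2],[0.53,0.64,0,0,0,0,0.2],[0.53,0.64,0,0,0,0,0.2],[0.53,0.64,0,0,0,0,0.2],[0.53,0.64,0,0,0,0,0.2],[0.53,0.64,0,0,0,0,0.2],[0.53,0.64,0,0,0,0,0.2],[0.53,0.64,0,0,0,0,0.2],[0.53,0.64,0,0,0,0,0.2],[0,0,0,0,0,0,0.2],[0,0,0,0,0,0,0.2]]], "newtons": 40}}

```text
clock: 2.4
tcp_pos: [0.3978, -0.3206, 0.2309]
tcp_rot: [0.708, 0.706, -0.001, -0.0]
contact_force: [0.4, 1.5, 0.1]
grip_width: 0.596
grasp_force: 0.0
```

```bash
python3 - <<'E'
from h import *
cap('wrist','wrist1.png')
s=readout.get_state(); print({k:np.round(s[k],4) for k in ['qpos','tcp_pos','tcp_rot','grip_width']})
E
```

```text
{'qpos': array([ 0.9607,  0.2568, -0.3906,  1.6037,  0.1016,  1.3019,  0.5497]), 'tcp_pos': array([ 0.3973, -0.3212,  0.2309]), 'tcp_rot': array([ 7.089e-01,  7.054e-01, -6.000e-04, -3.000e-04]), 'grip_width': np.float64(0.5997)}
```

View pics/wrist1.png

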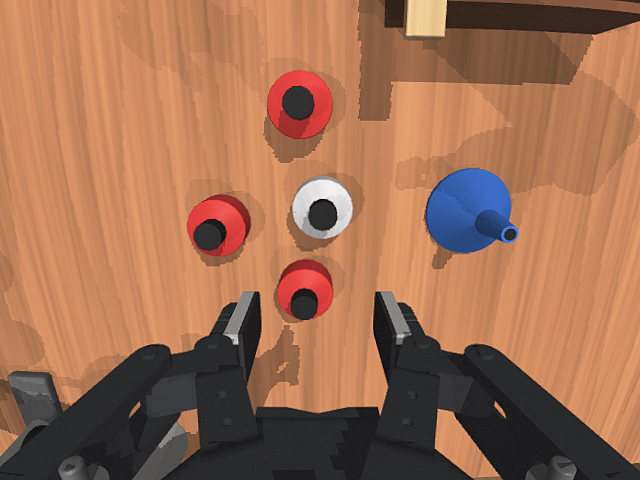

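The wrist view shows the silver bottle, body circle at about (322,207) and cap top at about (322,216), with red ones around it and the fingers closing along x. Now I'll triangulate with all three views.

```bash
python3 - <<'E'
from h import *
im=cv2.imread('pics/wrist1.png').astype(int)
m=(im.max(2)<70); m[:195]=0;m[240:]=0;m[:,:295]=0;m[:,345:]=0
y,x=np.nonzero(m);print('cap px',x.min(),x.max(),y.min(),y.max(),x.mean(),y.mean())
p=((x.min()+x.max())/2,y.mean())
for w in [p]:
  print(atz('wrist1.png',w,.062),tri(('top0.png',(443.7,261.6)),('scene0.png',(176.3,274)),('wrist1.png',w)))
T=np.load('pics/wrist1.png.npz')['T'];print(-T[:3,:3].T@T[:3,3])
print('body',atz('wrist1.png',(322,207),.030))
E
```

```text
cap px 309 336 199 230 322.44978783592643 214.41159830268742
[ 0.40255722 -0.31845093  0.062     ] (array([ 0.40179091, -0.31707025,  0.06119596]), [np.float64(0.0016135075128117786), np.float64(0.00014242262306727742), np.float64(0.0017122517663749465)])
[ 0.39821945 -0.24520002  0.37357578]
body [ 0.40247732 -0.31826691  0.03      ]
```

Emit:
{"api": "drive_tool", "payload": {"commands": [[[0.07,0.09,0.7,0,0,0,0.2],[0,0,0.7,0,0,0,0.2],[0,0,0.7,0,0,0,0.2],[0,0,0.7,0,0,0,0.2],[0,0,0.7,0,0,0,0.2],[0,0,0.13,0,0,0,0.2],[0,0,0.13,0,0,0,0.2],[0,0,0,0,0,0,0.2],[0,0,0,0,0,0,0.2]]], "newtons": 40}}

```text
clock: 3.58
tcp_pos: [0.4038, -0.3174, 0.0445]
tcp_rot: [0.708, 0.706, 0.0, 0.001]
contact_force: [0.1, -0.1, 0.4]
grip_width: 0.599
grasp_force: 0.0
```

```bash
python3 - <<'E'
from h import *
c=cap('wrist','wrist2.png');i=cv2.imread('pics/wrist2.png')[180:480,120:520]
cv2.imwrite('pics/c2.png',cv2.resize(i,(800,600)))
s=readout.get_state(); print({k:np.round(s[k],4) for k in ['tcp_pos','tcp_rot','grip_width','contact_force']})
E
```

```text
{'tcp_pos': array([ 0.4038, -0.3173,  0.0444]), 'tcp_rot': array([7.082e-01, 7.060e-01, 1.000e-04, 1.200e-03]), 'grip_width': np.float64(0.5969), 'contact_force': array([0.375 , 0.4457, 0.098 ])}
```

View pics/c2.png

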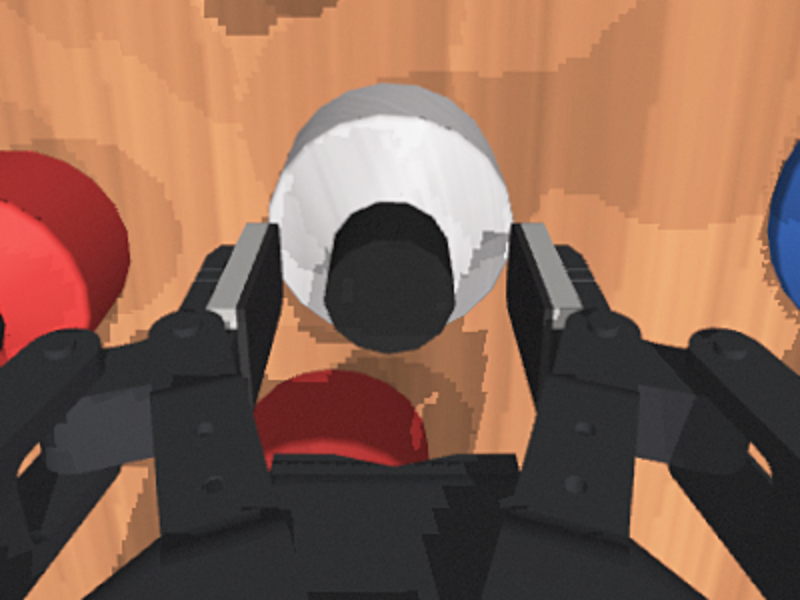

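The cap is centred between the pads: crop x about 390, with the pads at 280 and 508. I'll lower 2 mm, close, and make a small lift.

Emit:
{"api": "drive_tool", "payload": {"commands": [[[0,0,0.04,0,0,0,-0.2],[0,0,0,0,0,0,-1],[0,0,0,0,0,0,-1],[0,0,0,0,0,0,-1],[0,0,0,0,0,0,-1],[0,0,0,0,0,0,-1],[0,0,-0.2,0,0,0,-1],[0,0,-0.2,0,0,0,-1],[0,0,0,0,0,0,-1]]], "newtons": 50}}

```text
clock: 4.75
tcp_pos: [0.4038, -0.3171, 0.0623]
tcp_rot: [0.708, 0.706, 0.0, 0.001]
contact_force: [-0.2, 0.5, -1.1]
grip_width: 0.306
grasp_force: 49.4
```

Emit:
{"api": "drive_tool", "payload": {"commands": [[[0,0,-0.6,0,0,0,-1],[0,0,-0.6,0,0,0,-1],[0,0,-0.6,0,0,0,-1],[0,0,-0.6,0,0,0,-1],[0.3,0.2,0,0,0,0,-1],[0.545,0.377,0,0,0,0,-1],[0.545,0.377,0,0,0,0,-1],[0.545,0.377,0,0,0,0,-1],[0.545,0.377,0,0,0,0,-1],[0.545,0.377,0,0,0,0,-1],[0.545,0.377,0,0,0,0,-1],[0.545,0.377,0,0,0,0,-1],[0.545,0.377,0,0,0,0,-1],[0.545,0.377,0,0,0,0,-1],[0.545,0.377,0,0,0,0,-1],[0.545,0.377,0,0,0,0,-1],[0.25,0.17,0,0,0,0,-1],[0,0,0,0,0,0,-1],[0,0,0,0,0,0,-1]]]}}

```text
clock: 7.12
tcp_pos: [0.6291, 0.008, 0.1807]
tcp_rot: [0.709, 0.705, -0.001, 0.0]
contact_force: [-0.2, 0.1, -1.5]
grip_width: 0.305
grasp_force: 49.5
```

```bash
python3 - <<'E'
from h import *
c=cap('wrist','wrist3.png')
s=readout.get_state(); print({k:np.round(s[k],4) for k in ['tcp_pos','tcp_rot','grip_width','contact_force','grasp_force']})
E
```

```text
{'tcp_pos': array([0.6292, 0.0077, 0.181 ]), 'tcp_rot': array([ 7.091e-01,  7.051e-01, -1.000e-03,  3.000e-04]), 'grip_width': np.float64(0.3037), 'contact_force': array([-0.3804, -0.6864, -0.6107]), 'grasp_force': np.float64(49.4514)}
```

View pics/wrist3.png

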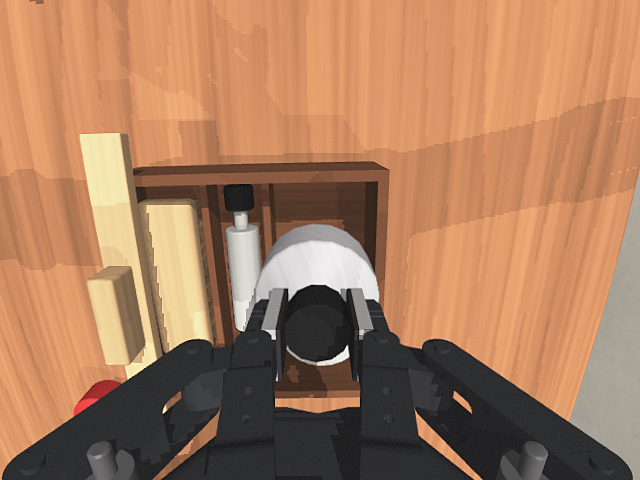

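The bottle hangs upright over the compartment. The box's far/+y outer rim corner is at about (388,166), and its inner corner at about (378,181). Checking the gap position against this view.

```bash
python3 - <<'E'
from h import *
w='wrist3.png'
for p in [(388,166),(377,181),(270,184)]: print(p,atz(w,p,.075),atz(w,p,.040))
print(tri((w,(388,166)),('top0.png',(66/3+255,(262-225)/3+125)),('scene0.png',(420,295))))
for p in [(81,135),(128,132)]: print(atz(w,p,.087))
E
```

```text
(388, 166) [0.67953848 0.06007436 0.075     ] [0.68656595 0.05675007 0.04      ]
(377, 181) [0.67216263 0.04941353 0.075     ] [0.67815022 0.04458623 0.04      ]
(270, 184) [0.59519635 0.04749143 0.075     ] [0.59033291 0.04239315 0.04      ]
(array([0.67978241, 0.05916591, 0.07207304]), [np.float64(0.0007180177666685726), np.float64(0.0003392982878829741), np.float64(0.0010241411874756942)])
[0.46820874 0.08451707 0.087     ]
[0.50220633 0.08540032 0.087     ]
```

Emit:
{"api": "drive_tool", "payload": {"commands": [[[0.03,0.01,0.3,0,0,0,-1],[0,0,0.5,0,0,0,-1],[0,0,0.5,0,0,0,-1],[0,0,0.5,0,0,0,-1],[0,0,0.2,0,0,0,-1],[0,0,0.18,0,0,0,-1],[0,0,0.18,0,0,0,-1],[0,0,0.18,0,0,0,-1],[0,0,0,0,0,0,-1],[0,0,0,0,0,0,-1]]]}}

```text
clock: 8.43
tcp_pos: [0.6307, 0.0115, 0.0547]
tcp_rot: [0.708, 0.706, 0.0, 0.0]
contact_force: [0.9, 0.0, -1.0]
grip_width: 0.307
grasp_force: 49.5
```

Emit:
{"api": "drive_tool", "payload": {"commands": [[[0,0,0.03,0,0,0,-1],[0,0,0.03,0,0,0,-1],[0,0,0.02,0,0,0,-1],[0,0,0,0,0,0,-1]]]}}

```text
clock: 8.93
tcp_pos: [0.6302, 0.0113, 0.0502]
tcp_rot: [0.708, 0.706, -0.0, -0.0]
contact_force: [-0.4, -0.1, -0.7]
grip_width: 0.309
grasp_force: 49.5
```

Emit:
{"api": "drive_tool", "payload": {"commands": [[[0,0,0.02,0,0,0,-1],[0,0,0.02,0,0,0,-1],[0,0,0,0,0,0,-1]]]}}

```text
clock: 9.3
tcp_pos: [0.6305, 0.0114, 0.0497]
tcp_rot: [0.708, 0.706, 0.0, 0.0]
contact_force: [-4.2, 0.5, 5.6]
grip_width: 0.307
grasp_force: 50.2
```

The bottle touched the floor at about +6 N. Open narrowly and rise.

Emit:
{"api": "drive_tool", "payload": {"commands": [[[0,0,0,0,0,0,-0.2],[0,0,0,0,0,0,0],[0,0,0,0,0,0,0],[0,0,0,0,0,0,0],[0,0,-0.2,0,0,0,0],[0,0,-0.6,0,0,0,0],[0,0,-0.6,0,0,0,0],[0,0,-0.6,0,0,0,0],[0,0,-0.2,0,0,0,0],[0,0,0,0,0,0,0]]]}}

```text
clock: 10.55
tcp_pos: [0.6307, 0.0115, 0.1589]
tcp_rot: [0.708, 0.706, 0.0, 0.0]
contact_force: [0.2, 0.0, 0.6]
grip_width: 0.506
grasp_force: 0.0
```

```bash
python3 - <<'E'
from h import *
cap('wrist','wrist4.png');cap('top','top4.png')
a=cv2.imread('pics/wrist4.png')[60:460,60:460]; b=cv2.imread('pics/top4.png')[125:258,255:388]
cv2.imwrite('pics/c4.png',np.hstack([a,cv2.resize(b,(400,400),interpolation=cv2.INTER_CUBIC)]))
s=readout.get_state(); print({k:np.round(s[k],4) for k in ['tcp_pos','tcp_rot','grip_width','contact_force','grasp_force']})
E
```

```text
{'tcp_pos': array([0.6295, 0.0111, 0.1569]), 'tcp_rot': array([ 0.7082,  0.706 , -0.001 , -0.0008]), 'grip_width': np.float64(0.4995), 'contact_force': array([-0.2021, -0.5216, -0.7707]), 'grasp_force': np.float64(0.0)}
```

View pics/c4.png

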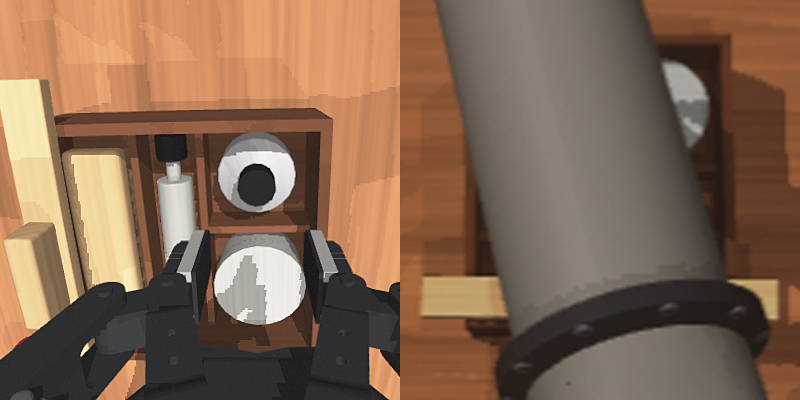

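The bottle stands upright in the compartment (cap at about (257,183) in the left crop), and the straightedge is still at the near end. Next I'll go over its grip.

Emit:
{"api": "drive_tool", "payload": {"commands": [[[0,0,-0.3,0,0,0,0],[0,0,-0.3,0,0,0,0],[-0.17,-0.5,0,0,0,0,0],[-0.17,-0.5,0,0,0,0,0],[-0.17,-0.5,0,0,0,0,0],[-0.17,-0.5,0,0,0,0,0],[-0.17,-0.5,0,0,0,0,0],[-0.19,-0.49,0,0,0,0,0.1],[0,0,0,0,0,0,0.1],[0,0,0,0,0,0,0.1]]]}}

```text
clock: 11.9
tcp_pos: [0.4819, -0.0398, 0.1892]
tcp_rot: [0.708, 0.706, 0.001, 0.001]
contact_force: [0.4, -0.1, 0.4]
grip_width: 0.55
grasp_force: 0.0
```

```bash
python3 - <<'E'
from h import *
cap('wrist','wrist5.png')
print('cap w4',atz('wrist4.png',(317,243),.070))
s=readout.get_state(); print({k:np.round(s[k],4) for k in ['tcp_pos','tcp_rot','grip_width','contact_force','grasp_force']})
E
```

```text
cap w4 [0.63073212 0.01177961 0.07      ]
{'tcp_pos': array([ 0.4819, -0.0396,  0.189 ]), 'tcp_rot': array([7.079e-01, 7.063e-01, 9.000e-04, 6.000e-04]), 'grip_width': np.float64(0.5509), 'contact_force': array([-0.6155, -0.2835,  0.0494]), 'grasp_force': np.float64(0.0)}
```

View pics/wrist5.png

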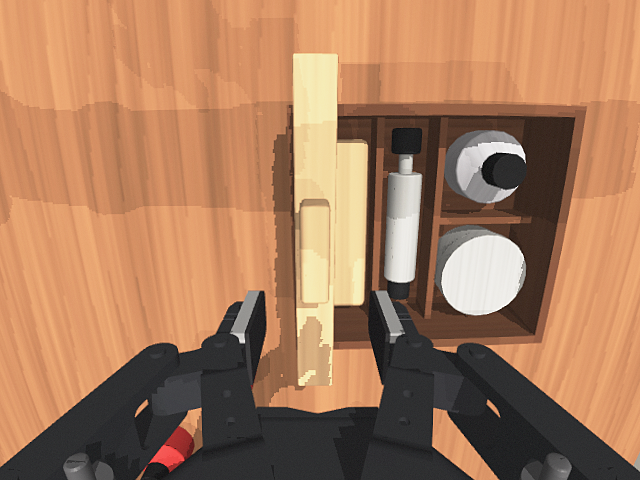

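The wrist view shows the grip's top face at about (301–328, 201–302), the bar's +y end at (293–338, 54), and the bottle standing in the box with its cap at (503,171).

```bash
python3 - <<'E'
from h import *
w='wrist5.png'
for p in [(301,201),(328,201),(301,302),(326,302)]: print('grip',atz(w,p,.117))
for p in [(293,54),(338,54),(297,385),(331,385)]: print('bar',atz(w,p,.087))
for p in [(585,108),(540,342)]: print('corner',atz(w,p,.075))
print(tri((w,(293,54)),('top0.png',(22/3+255,(542-225)/3+125))),tri((w,(338,54)),('top0.png',(22/3+255,(502-225)/3+125)),('scene0.png',((648-390)/2+250,(254-225)/2+200))))
print(tri((w,(301,201)),('top0.png',(150/3+255,(530-225)/3+125))))
E
```

```text
grip [ 0.47195783 -0.00615588  0.117     ]
grip [ 0.48899781 -0.00619205  0.117     ]
grip [ 0.47084139 -0.07704039  0.117     ]
grip [ 0.48818498 -0.07707985  0.117     ]
bar [0.4667116  0.08494252 0.087     ]
bar [0.4958672  0.08489383 0.087     ]
bar [ 0.46444287 -0.17360839  0.087     ]
bar [ 0.49402422 -0.17368113  0.087     ]
corner [0.67939891 0.05617938 0.075     ]
corner [ 0.68234072 -0.14171558  0.075     ]
(array([0.46628598, 0.08739456, 0.07695687]), [np.float64(0.0004620163961235939), np.float64(0.0004620163961236031)]) (array([0.49482899, 0.08563728, 0.08937006]), [np.float64(0.0015054785905531994), np.float64(0.0014096296713057572), np.float64(0.0003251998255656076)])
(array([ 0.47148846, -0.00686563,  0.11225479]), [np.float64(0.0003293191935880048), np.float64(0.0003293191935878541)])
```

Emit:
{"api": "drive_tool", "payload": {"commands": [[[-0.04,-0.04,0.4,0,0,0,0.1],[0,0,0.5,0,0,0,0.1],[0,0,0.5,0,0,0,0.1],[0,0,0.25,0,0,0,0.1],[0,0,0.25,0,0,0,0.1],[0,0,0,0,0,0,0],[0,0,0,0,0,0,-1],[0,0,0,0,0,0,-1],[0,0,0,0,0,0,-1],[0,0,0,0,0,0,-1],[0,0,0,0,0,0,-1]]], "newtons": 30}}

```text
clock: 13.32
tcp_pos: [0.4797, -0.0422, 0.0942]
tcp_rot: [0.708, 0.706, 0.001, 0.001]
contact_force: [0.5, 0.4, 6.3]
grip_width: 0.226
grasp_force: 31.1
```

Emit:
{"api": "drive_tool", "payload": {"commands": [[[0,0.12,0,0,0,0,-1],[0,0.24,0,0,0,0,-1],[0,0.24,0,0,0,0,-1],[0,0.24,0,0,0,0,-1],[0,0.24,0,0,0,0,-1],[0,0.24,0,0,0,0,-1],[0,0.24,0,0,0,0,-1],[0,0.24,0,0,0,0,-1],[0,0.1,0,0,0,0,-1],[0,0,0,0,0,0,-1]]]}}

```text
clock: 14.58
tcp_pos: [0.5722, -0.0424, 0.0942]
tcp_rot: [0.708, 0.706, -0.001, -0.001]
contact_force: [-5.3, 0.7, 9.3]
grip_width: 0.225
grasp_force: 31.8
```

Emit:
{"api": "drive_tool", "payload": {"commands": [[[0,0.24,0,0,0,0,-1],[0,0.24,0,0,0,0,-1],[0,0.24,0,0,0,0,-1],[0,0.24,0,0,0,0,-1],[0,0.24,0,0,0,0,-1],[0,0.24,0,0,0,0,-1],[0,0.24,0,0,0,0,-1],[0,0.2,0,0,0,0,-1],[0,0.1,0,0,0,0,-1],[0,0,0,0,0,0,-1],[0,0,0,0,0,0,-1],[0,0,0,0,0,0,-1]]]}}

```text
clock: 16.08
tcp_pos: [0.6716, -0.0426, 0.0943]
tcp_rot: [0.708, 0.706, -0.001, -0.001]
contact_force: [-2.5, -0.0, 6.4]
grip_width: 0.227
grasp_force: 31.4
```

Emit:
{"api": "drive_tool", "payload": {"commands": [[[0,0,0,0,0,0,-0.3],[0,0,0,0,0,0,0.1],[0,0,0,0,0,0,0.1],[0,0,0,0,0,0,0.1],[0,0,-0.2,0,0,0,0.1],[0,0,-0.5,0,0,0,0.1],[0,0,-0.6,0,0,0,0.1],[0,0,-0.6,0,0,0,0.1],[0,-0.5,-0.3,0,0,0,0.1],[0,-0.5,0,0,0,0,0.1],[0,-0.2,0,0,0,0,0.1],[0,0,0,0,0,0,0.1],[0,0,0,0,0,0,0.1]]]}}

```text
clock: 17.7
tcp_pos: [0.6134, -0.0427, 0.2031]
tcp_rot: [0.708, 0.706, 0.0, 0.0]
contact_force: [0.0, 0.5, -0.1]
grip_width: 0.548
grasp_force: 0.0
```

```bash
python3 - <<'E'
from h import *
cap('wrist','wrist6.png')
s=readout.get_state(); print({k:np.round(s[k],4) for k in ['clock','tcp_pos','grip_width','contact_force','grasp_force']})
E
```

```text
{'clock': np.float64(17.75), 'tcp_pos': array([ 0.6134, -0.0426,  0.203 ]), 'grip_width': np.float64(0.5525), 'contact_force': array([0.346 , 0.0362, 0.0586]), 'grasp_force': np.float64(0.0)}
```

View pics/wrist6.png

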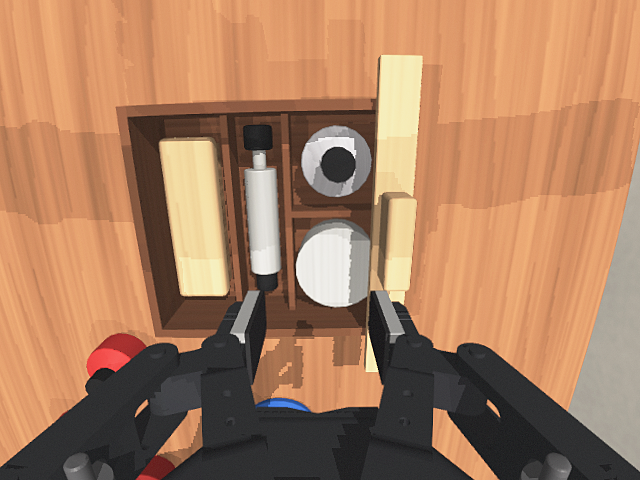

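The bar lies across the far wall with its +y end at (381–422, 55), and the bottle stands in its compartment with its cap at (338,165). Checking the numbers.

```bash
python3 - <<'E'
from h import *
w='wrist6.png'
for p in [(381,55),(422,55)]: print('bar',atz(w,p,.087))
for p in [(388,193),(416,195),(383,290),(410,290)]: print('grip',atz(w,p,.117))
print('cap',atz(w,(338,165),.07)); 
for p in [(117,107),(162,338)]: print('near corners',atz(w,p,.075))
E
```

```text
bar [0.65752597 0.08435753 0.087     ]
bar [0.68594667 0.08481022 0.087     ]
grip [ 0.66092066 -0.006357    0.117     ]
grip [ 0.67994432 -0.00766288  0.117     ]
grip [ 0.66151941 -0.0776586   0.117     ]
grip [ 0.68144424 -0.07780143  0.117     ]
cap [0.62995451 0.00782943 0.07      ]
near corners [0.46190722 0.05358498 0.075     ]
near corners [ 0.46986633 -0.14705189  0.075     ]
```

```bash
python3 -c "
from workcell import arm; print(arm.job_done())"
```

```text
the job is handed in; nothing more can be done
None
```

The job is handed in at about 18 s of the 54 s allowed, with no verdict returned: the squat bottle stands in the empty compartment about 2 mm from its centre, and the straightedge lies square across the far wall, 101 mm past the box's centre.

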